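# Lay a box of slides down into the reader bay and press it home

### The job

The box of microscope slides stands on end in front of the reader bay. Without picking it up, slide it square against the bay's low front step, then push high on it so that it tips over the step and lies flat between the bay's blue rims. Finally push it along the bay until it meets the rubber bumper, press it there firmly with about 12 N for a moment so that the reader registers it, and let go; never press it on the bumper with as much as 20 N, because glass breaks, and leave the bottle and the objective can alone.

Things in the scene. Friction and masses are not known exactly. Their poses are not given: they have to be found in the camera images.
- slides_center (a point): Centre of the loose white cardboard box of slides, 33 x 82 x 55 mm, 0.17 to 0.34 kg. Its x runs across the 33 mm thickness, y along the 82 mm length, z across the 55 mm width. It starts standing on end, y up, x roughly into the bay (within 0.2 rad), centre 41 mm up, foot 18 to 56 mm short of the step. Pushed from behind above 20 mm it may tip early; held by its sides it slides.
- bay: Reader bay fixed on the desk: aluminium plate 12 mm high, 150 mm long, 100 mm wide; blue rims 8 mm high on it from x = 10 to 122 mm, inner faces at y = +40 and -40 mm. Origin at desk level, middle of the foot of its front step (upright face, 12 mm high, towards the robot); x points into the bay, y left, z up. Nothing guides the box before the step.
- step_edge (a point): Middle of the top edge of the bay's front step, 12 mm above the desk, beside a thin yellow line; axes as the bay's. Standing against the step, the box has its centre 16.5 mm in front of it. Tipped about 30 degrees over it, the box falls by itself and lies on its broad face, x down, centre 28.5 mm above the desk, its rear end overhanging the step by about 12 mm.
- bumper_housing: Grey block 26 x 64 x 46 mm fixed on the plate at the bay's far end; origin at its middle on the plate, axes as the bay's. It carries the black rubber bumper pad, 44 mm wide, 22 high, 17 above the plate. The pad's face is 90 to 106 mm behind the step: set by the last user, not measured. It gives from 3 N on, 1 mm per further 4 N, 7 mm at most, and returns slowly.
- cleaner: White bottle with a blue cap, 40 mm across, 114 mm high, standing loose to the left of the bay beside its rear half; origin under its middle. Leave it alone.
- objective: Black objective can with a white band, 46 mm across, 70 mm high, standing loose to the right of the bay beside its rear half; origin under its middle. Leave it alone.
Mind the look-alikes: they are no part of the job. What is shaped like the part that bears slides_center but green or purple is not meant.

How it is judged:
By the outcome, as a careful person would: the job done as asked, in the order asked, and still so for the second after the job is handed in, with the robot touching nothing.
It also fails if it takes over 72 s, if anything falls off the work surface, if the arm or the gripper's body presses on something with over 40 N, if the wrist force passes 120 N, or if a joint passes its speed limit or range.

### The arm

A 6-joint arm with a two-finger parallel gripper is mounted at the origin on a cart in front of the work surface, level with it; the furniture and walls round the work are solid. World frame = base frame: x ahead of the robot, y to its left, z up, the work surface at z = 0. Lengths are in mm, angles in rad, forces in N, time in s.
With the tool pointing down it reaches from about 300 to 775 mm from the base axis. Payload 14.6 kg.
Tool frame: the origin (TCP) lies at the very end of the fingers, on their centre line; the grasp point (between the pads) lies 19 mm behind it; z points along the fingers, y is the line along which they close (so a half turn about z gives the same grasp; the last joint's range is limited). The gripper opens to 94 mm and grips with 3 to 60 N. Pads are 16 mm wide; open, the fingers measure 119 mm over their backs; the gripper's body (75 mm by 177 mm) begins 78 mm behind the grasp point.
Start: joints at [-1.333, 0.3, 1.521, -0, 1.321, -0.067], TCP at [165.049, -524.641, 205.446] pointing down, gripper open.
Joint ranges: [-3.03, 3.03], [-0.79, 2.21], [0.23, 2.52], [-1.04, 4.18], [0, 3.07], [-2.55, 2.55]. Speed limits (rad/s): [2.22, 2.22, 2.57, 3.14, 3.14, 3.14].

### API

Orientations are given as [roll, pitch, yaw] about the fixed x, y, z axes, in that order (R = Rz(yaw) Ry(pitch) Rx(roll)).
In Python, from cell import manip, camera, get_calibration gives the robot as it stands. The module is installed in compiled form; this text tells all that it offers.
- The arm moves only by the tool jog_arm, never from a script. Its argument "plan" is one flat list of numbers, 6 for each row, row after row: the shift along the world's x, y, z in m, then the turn, a rotation vector about the world's x, y, z in degrees. A call has 1 to 20 rows; each row is the pose to reach, as a shift and turn from the pose commanded when the call began; what a row does not reach only later rows make up. A row lasts 1/10 s, in which the tool goes at most 50 mm and 8.59 degrees, less where a joint would pass 70% of its speed; a pose out of reach is approached as far as the arm can. A call with a gripper value outside its range is refused whole. "claw" is the finger opening in m, from 0 to 0.094, set as the call begins (left out, the last holds). The fingers move at their own pace and stop on an object; "force" is the grip in N (left out, the last holds). Time passes only in rows, so rows that repeat a pose let the fingers close. It gives the time, the measured TCP pose, the force, the opening and the grip force at its end, in the units of the state.
- manip.read_state(): the state, without advancing time (a new reading comes with each control period).
- camera(name): name is "scene" or "side" or "wrist"; returns (picture, depth): 420x560x3 uint8, red, green, blue; 420x560 float32, mm along the optical axis (not along the pixel's ray), 0 where there is no reading.
- get_calibration(name): a dict with "fx", "fy", "cx", "cy" (pixels), "k1" (the pictures are not rectified: a ray, as slopes to the right and down, at radius r is drawn at 1 + k1 r^2 times it, then the intrinsics apply), "origin" and "attitude" of the camera in the world. Camera axes: x right, y down, z forward; pixel columns grow to the right and rows downward; lengths in mm; the calibration is good to about 2 mm. A picture is of the moment at which its call begins: read the wrist's pose just before it. get_calibration takes no time and is no camera call; for the wrist camera it gives the pose at the moment of the call.
- manip.sign_off(): hands the job in; it is judged then, once.
The state is a dict: "clock": time; "joints": joint angles; "qd": joint speeds; "effort": joint torques, N m; "eef_pos": TCP position; "eef_rot": TCP orientation; "wrist_force": force on the tool from outside, world axes, zero at the start; "moment": the same for the moment, N m; "finger_gap": finger opening in mm; "finger_force": force on a finger pad.
Only numpy, scipy, OpenCV 4.12 (cv2) and the standard library are available. Lean on these libraries where they do the work, as an engineer would, in place of code of your own. Each camera call takes 0.05 s, during which the arm holds its last target. There are 200 camera calls.

## Working session

There is one attempt and no reset: what is moved stays moved. The work goes in short steps, Python scripts to look and compute and a tool call to move; the robot and the scene stay as the last step left them, time stands still between calls to the robot, and variables do not carry over. Pictures are saved under pics/ and viewed, at most 10 in all, crops included, and the job is handed in when it is done.

Besides the shell and the picture viewer there is one more tool, called after "Call:" as a command line: name --argument value ..., lists and objects as JSON in quotes. jog_arm: Moves the arm, as the interface text tells. Its arguments: {"type":"object","properties":{"plan":{"type":"array"},"claw":{"type":"number"},"force":{"type":"number"}},"required":["plan"]}

```bash
mkdir -p pics
cat > h.py <<'E'
import numpy as np, cv2
from cell import manip, camera, get_calibration
from scipy.spatial.transform import Rotation as R
def cal(n):
    c=get_calibration(n); a=np.array(c['attitude'],float)
    M=R.from_euler('xyz',a).as_matrix() if a.size==3 else a.reshape(3,3)
    return c,M,np.array(c['origin'],float)
def slopes(c,px):
    px=np.atleast_2d(np.array(px,float)); d=(px-[c['cx'],c['cy']])/[c['fx'],c['fy']]; u=d.copy()
    for _ in range(20): u=d/(1+c['k1']*(u**2).sum(1,keepdims=True))
    return u
def rays(cm,px):
    c,M,o=cm; u=slopes(c,px); return o,np.c_[u,np.ones(len(u))]@M.T
def onz(cm,px,z):
    o,d=rays(cm,px); return o+d*((z-o[2])/d[:,2])[:,None]
def cloud(cm,dep):
    h,w=dep.shape; v,u=np.mgrid[:h,:w]; o,d=rays(cm,np.c_[u.ravel(),v.ravel()])
    return (o+d*dep.reshape(-1,1)).reshape(h,w,3)
E
python3 - <<'E'
from h import *
for n in("scene","side"):
    cm=cal(n); p,d=camera(n); cv2.imwrite(f'pics/{n}0.png',p[...,::-1]); np.savez(f'{n}0.npz',p=p,d=d); print(cm)
print(manip.read_state())
E
```

```text
({'fx': 404.60276086468565, 'fy': 404.60276086468565, 'cx': 274.8110241709613, 'cy': 204.25211462219343, 'k1': -0.024120837971956945, 'origin': array([   79.00148456, -1029.98982459,   446.09281418]), 'attitude': array([-1.9889416 ,  0.00313409, -0.60332278])}, array([[ 0.82345084, -0.23275299,  0.51745025],
       [-0.56737897, -0.33275219,  0.75323109],
       [-0.00313409, -0.91383917, -0.40606423]]), array([   79.00148456, -1029.98982459,   446.09281418]))
({'fx': 466.01092004573627, 'fy': 466.01092004573627, 'cx': 285.66106820811956, 'cy': 212.70815353618818, 'k1': -0.05644507837184602, 'origin': array([  367.55720676, -1134.76439264,   567.37952012]), 'attitude': array([-2.09853998,  0.00467336, -0.24614304])}, array([[ 0.96984885, -0.12662196,  0.20823086],
       [-0.24366241, -0.48742312,  0.83847918],
       [-0.00467334, -0.8639361 , -0.50357977]]), array([  367.55720676, -1134.76439264,   567.37952012]))
{'clock': 0.1, 'joints': array([-1.33263321e+00,  3.00426519e-01,  1.52151766e+00,  2.29714308e-05,
        1.32074114e+00, -6.65606235e-02]), 'qd': array([-0.00052409, -0.00119122, -0.00184005, -0.0003508 , -0.00071916,
       -0.00030491]), 'effort': array([ 4.36982969e-03, -5.32633102e+01, -3.53280187e+01,  7.10854121e-02,
        2.34783569e-02, -7.55443648e-05]), 'eef_pos': array([ 164.98164934, -524.41394339,  204.9376255 ]), 'eef_rot': array([-3.14050389e+00, -9.48763093e-05,  3.04717990e-01]), 'wrist_force': array([ 0.33523284, -0.27191644, -0.21155844]), 'moment': array([ 0.02633974, -0.01730987, -0.0164537 ]), 'finger_force': 0.0, 'finger_gap': 94.00948497324602}
```

View pics/scene0.png

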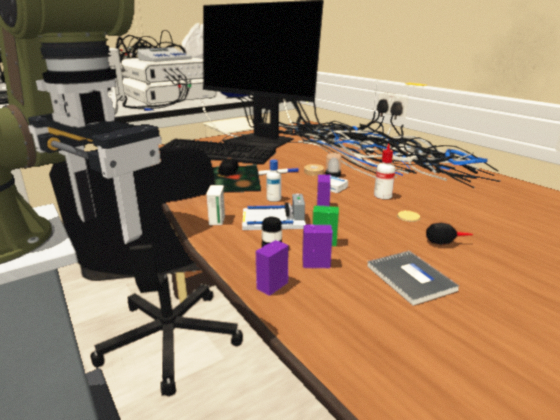

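View pics/side0.png

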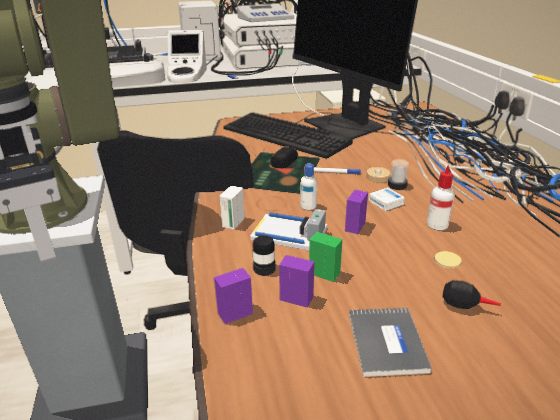

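Scene: white box at about (216,204), bay at (275,217) with the grey bumper housing at (298,207), can at (271,234), bottle at (274,182). Side: box (232,207), bay (290,230). Now I'll measure them.

Run:
```python
from h import *
ims=[]
for n,(x0,y0,x1,y1) in (("scene",(195,150,335,260)),("side",(205,160,345,285))):
    f=np.load(n+'0.npz'); p,d=f['p'],f['d']; cm=cal(n); P=cloud(cm,d)
    ims.append(cv2.resize(p[y0:y1,x0:x1,::-1],(780,290 if 0 else int((y1-y0)*780/(x1-x0)*0.47)),interpolation=cv2.INTER_CUBIC))
    cv2.imwrite(f'pics/{n}c.png',cv2.resize(p[y0:y1,x0:x1,::-1],None,fx=4,fy=4,interpolation=cv2.INTER_CUBIC))
    hsv=cv2.cvtColor(p,cv2.COLOR_RGB2HSV).astype(int); H,S,V=hsv[...,0],hsv[...,1],hsv[...,2]
    roi=np.zeros(d.shape,bool); roi[y0:y1,x0:x1]=1
    for nm,m in (("blue",(H>100)&(H<125)&(S>120)&(V>60)),("yellow",(H>18)&(H<35)&(S>80)&(V>120)),("white",(S<50)&(V>140))):
        k,l,s,c=cv2.connectedComponentsWithStats((m&roi).astype(np.uint8))
        for i in range(1,k):
            if s[i,4]>8:
                q=P[(l==i)&(d>0)]
                print(n,nm,s[i],c[i].round(),np.percentile(q,[3,50,97],axis=0).round().tolist() if len(q) else 0)
```

```text
scene blue [271 161   6   9  51] [273. 165.] [[653.0, -184.0, 92.0], [659.0, -180.0, 103.0], [667.0, -174.0, 113.0]]
scene blue [289 169   9   2  17] [293. 170.] [[831.0, -30.0, 7.0], [846.0, -23.0, 10.0], [857.0, -18.0, 12.0]]
scene blue [249 206  36   2  50] [269. 207.] [[562.0, -259.0, 16.0], [608.0, -243.0, 19.0], [633.0, -217.0, 21.0]]
scene blue [281 221  11   2  20] [286. 222.] [[579.0, -342.0, 17.0], [589.0, -336.0, 18.0], [598.0, -331.0, 21.0]]
scene blue [248 222  15   2  23] [254. 222.] [[503.0, -333.0, 16.0], [521.0, -295.0, 19.0], [537.0, -288.0, 36.0]]
scene yellow [306 166   5   4  12] [308. 168.] [[871.0, -72.0, 17.0], [882.0, -56.0, 18.0], [888.0, -42.0, 20.0]]
scene yellow [313 167   9   4  16] [317. 169.] [[879.0, -86.0, 16.0], [895.0, -81.0, 18.0], [918.0, -74.0, 19.0]]
scene yellow [312 209   1  15  15] [312. 216.] [[588.0, -431.0, -1.0], [589.0, -429.0, 59.0], [709.0, -286.0, 74.0]]
scene yellow [243 212   2  10  20] [244. 216.] [[514.0, -263.0, 11.0], [527.0, -241.0, 12.0], [540.0, -218.0, 13.0]]
scene white [328 158   7  14  78] [332. 165.] [[905.0, -142.0, 24
[... 1297 characters left out ...]
0, -218.0, 12.0]]
side white [314 168  31   5 122] [329. 170.] [[739.0, -12.0, -0.0], [778.0, 4.0, 7.0], [816.0, 17.0, 11.0]]
side white [ 256  176   69   74 1602] [295. 219.] [[533.0, -345.0, 2.0], [603.0, -265.0, 11.0], [675.0, -177.0, 77.0]]
side white [220 186  24  43 797] [232. 206.] [[446.0, -229.0, 1.0], [471.0, -215.0, 52.0], [498.0, -184.0, 81.0]]
side white [323 224   4   9  18] [325. 228.] [[659.0, -306.0, 1.0], [669.0, -290.0, 8.0], [674.0, -280.0, 10.0]]
side white [250 231   8   9  37] [253. 236.] [[497.0, -372.0, 1.0], [504.0, -284.0, 10.0], [510.0, -269.0, 64.0]]
side white [253 252  21  12 187] [263. 258.] [[485.0, -417.0, 27.0], [501.0, -412.0, 37.0], [522.0, -399.0, 48.0]]
```

View pics/scenec.png

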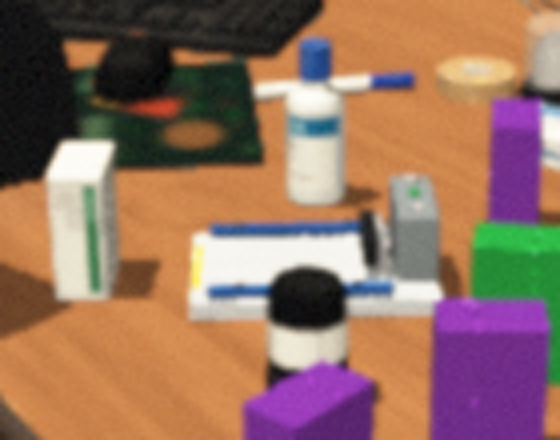

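View pics/sidec.png

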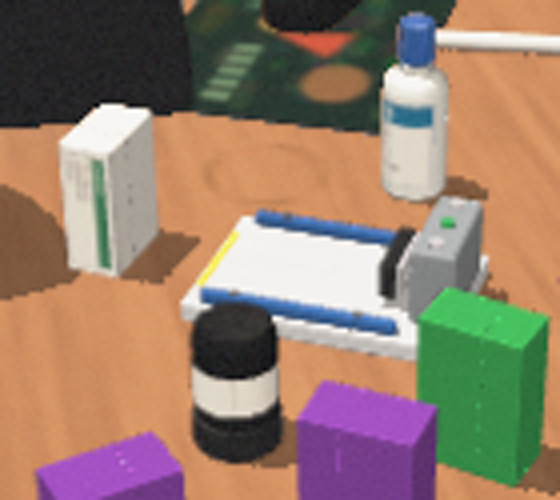

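The crops agree: the white box stands in front of the yellow line, with bay x pointing about -31° in the world. Next I'll refine this and check the wrist camera's offset.

Run:
```python
from h import *
s=manip.read_state(); c,M,o=cal('wrist'); T=R.from_euler('xyz',s['eef_rot']).as_matrix()
print('cam in tool',T.T@(o-s['eef_pos']),'\n',(T.T@M).round(3),c['fx'],c['cx'],c['cy'])
for n,(x0,y0,x1,y1) in (("scene",(200,180,228,230)),("side",(215,180,248,232))):
    f=np.load(n+'0.npz'); P=cloud(cal(n),f['d'])[y0:y1,x0:x1].reshape(-1,3)
    q=P[(P[:,2]>78)&(P[:,2]<90)&(P[:,0]<520)&(P[:,1]<-150)]
    print(n,len(q),np.median(q[:,2]),cv2.minAreaRect(q[:,:2].astype(np.float32)))
# corner rays: yellow ends on z=12, two views
print(onz(cal('scene'),[[244,209],[242.7,221]],12).round(1),onz(cal('side'),[[264.5,218],[255,231]],12).round(1))
```

```text
cam in tool [  78.26554429   -1.36222429 -178.8009002 ] 
 [[ 0.    -0.963 -0.27 ]
 [ 1.     0.     0.001]
 [-0.001 -0.27   0.963]] 350.50794163930294 280.7458989323212 207.97491564557023
scene 135 81.81549877687064 ((472.0233154296875, -200.12782287597656), (56.6381721496582, 32.09042739868164), 54.112884521484375)
side 172 80.42172293498331 ((473.1982116699219, -198.81602478027344), (57.290287017822266, 32.97699737548828), 54.82295227050781)
[[ 550.  -204.1   12. ]
 [ 511.9 -262.4   12. ]] [[ 543.7 -221.3   12. ]
 [ 511.7 -271.1   12. ]]
```

Call:
jog_arm --plan '[0.026,0.024,0,0,0,-4,0.052,0.048,0,0,0,-8,0.078,0.072,0,0,0,-12,0.104,0.096,0,0,0,-16,0.13,0.12,0,0,0,-20,0.156,0.144,0,0,0,-24,0.182,0.168,0,0,0,-28,0.208,0.192,0,0,0,-32,0.234,0.216,0,0,0,-36,0.26,0.24,0,0,0,-40,0.286,0.264,0,0,0,-44,0.312,0.288,0,0,0,-47,0.333,0.309,0,0,0,-49,0.333,0.309,0,0,0,-49,0.333,0.309,0,0,0,-49]'

```text
clock: 1.6
eef_pos: [498.0, -215.4, 205.0]
eef_rot: [3.141, 0.001, -0.549]
wrist_force: [-0.2, -0.0, -0.3]
finger_gap: 93.9
finger_force: 0.0
```

Run:
```python
from h import *
s=manip.read_state(); cm=cal('wrist'); p,d=camera('wrist'); cv2.imwrite('pics/w1.png',p[...,::-1]); np.savez('w1.npz',p=p,d=d)
print(s['clock'],s['eef_pos'],s['eef_rot'],s['joints'])
P=cloud(cm,d); hsv=cv2.cvtColor(p,cv2.COLOR_RGB2HSV).astype(int); H,S,V=hsv[...,0],hsv[...,1],hsv[...,2]
near=np.hypot(P[...,0]-550,P[...,1]+250)<160
for nm,m in (("blue",(H>100)&(H<125)&(S>120)&(V>60)&near&(P[...,2]<60)),("yellow",(H>18)&(H<35)&(S>80)&(V>120)&near&(P[...,2]<30)),("boxtop",(np.abs(P[...,2]-82)<4)&near&(P[...,0]<530)&(P[...,1]>-260)),("pad",(V<60)&(abs(P[...,2]-34)<3)&near)):
    k,l,st,c=cv2.connectedComponentsWithStats(m.astype(np.uint8))
    for i in range(1,k):
        if st[i,4]>30:
            q=P[(l==i)&(d>0)]; print(nm,st[i],np.median(q[:,2]).round(1),cv2.minAreaRect(q[:,:2].astype(np.float32)))
```

```text
1.6 [ 497.97147457 -215.37719045  205.02795939] [ 3.14136385e+00  7.99223246e-04 -5.48836440e-01] [-4.75639033e-01  2.84157983e-01  1.54227393e+00 -1.75407505e-04
  1.31597456e+00  1.64403793e+00]
blue [240  27   8  86 513] 19.4 ((616.0079956054688, -244.16009521484375), (7.06414794921875, 80.03791809082031), 57.711055755615234)
blue [329  28  10  58 261] 19.3 ((581.236083984375, -325.4878234863281), (7.045306205749512, 52.81496810913086), 57.197471618652344)
yellow [258 147  58   5 239] 12.0 ((527.2913818359375, -239.9136962890625), (60.19982147216797, 4.410469055175781), 58.0557975769043)
boxtop [ 248  213   62   38 2007] 81.4 ((473.84722900390625, -197.10130310058594), (55.03445053100586, 32.40530776977539), 54.29981231689453)
pad [267  42  39   2  47] 33.7 ((613.8604125976562, -291.3214416503906), (35.306678771972656, 0.8919281959533691), 58.53664779663086)
```

View pics/w1.png

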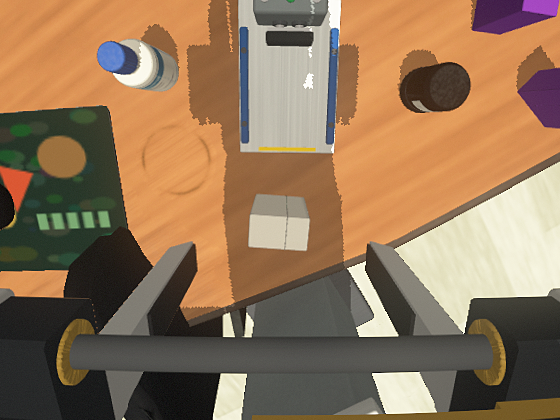

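The wrist view shows the plate's front edge at row ~153 (columns 240–334), the yellow line at (287,149), the box top at (279,232) and the pad at (289,38).

Run:
```python
from h import *
f=np.load('w1.npz');p,d=f['p'],f['d'];cm=cal('wrist');P=cloud(cm,d)
g=p.astype(int); 
# plate: grey low saturation, z~12
sat=g.max(2)-g.min(2)
m=(sat<40)&(g.max(2)>110)&(abs(P[...,2]-12)<4)&(np.hypot(P[...,0]-560,P[...,1]+260)<110)
k,l,s,c=cv2.connectedComponentsWithStats(m.astype(np.uint8)); i=1+s[1:,4].argmax(); print(s[i])
cols=range(s[i,0]+6,s[i,0]+s[i,2]-6,4); b=np.array([[u,np.where(l[:200,u]==i)[0].max()+.5] for u in cols]); 
e=onz(cm,b,12); fit=np.polyfit(e[:,1],e[:,0],1); r=e[:,0]-np.polyval(fit,e[:,1]); ok=abs(r)<1.5; fit=np.polyfit(e[ok,1],e[ok,0],1)
yaw=-np.arctan(fit[0]); print('yaw edge',np.degrees(yaw),abs(r).max())
hsv=cv2.cvtColor(p,cv2.COLOR_RGB2HSV).astype(int)
bl=(hsv[...,0]>100)&(hsv[...,0]<125)&(hsv[...,1]>120)
for y in np.radians([-31.5,-32,-32.5]):
    ex=np.array([np.cos(y),np.sin(y)]);ey=np.array([-ex[1],ex[0]])
    o=[]
    for u0 in (236,325):
        v,u=np.where(bl[30:140,u0:u0+18]); q=onz(cm,np.c_[u+u0,v+30],20)[:,:2]; o+=[q]
    sl=[np.degrees(np.polyfit(q@ex,q@ey,1)[0]) for q in o]; yc=np.mean([np.median(q@ey) for q in o])
    xe=np.median(e[:,:2]@ex); O=xe*ex+yc*ey
    B=np.array([473.3,-198.3])-O
    print(np.degrees(y),'slopes',sl,'rims y',[np.median(q@ey)-yc for q in o],'O',O,'box',B@ex,B@ey, 'pad x',(np.array([613.9,-291.3])-O)@ex)
```

```text
[ 238    1  103  152 9800]
yaw edge -32.09153509357067 0.6046915114845888
-31.5 slopes [np.float64(-0.6023023509424869), np.float64(0.9751161319338498)] rims y [np.float64(43.89693891888099), np.float64(-43.89693891888098)] O [ 523.06534175 -239.72824955] box -64.07813009243178 9.321069866413042 pad x 104.3954435343368
-32.0 slopes [np.float64(-0.10607849655433219), np.float64(1.4707592861584988)] rims y [np.float64(43.887487533094), np.float64(-43.88748753309402)] O [ 523.67188595 -239.10896789] box -64.34324021230135 7.914934784686402 pad x 104.17481368098017
-32.5 slopes [np.float64(0.390129568510157), np.float64(1.9666204394085902)] rims y [np.float64(43.64361682918512), np.float64(-43.64361682918511)] O [ 524.12598045 -238.60518091] box -64.52215505524518 6.684265416600696 pad x 104.02754580230113
```

Call:
jog_arm --plan '[-0.012,0.009,-0.01,0,0,-2,-0.0245,0.0175,-0.03,0,0,-4.2,-0.0245,0.0175,-0.07,0,0,-4.2,-0.0245,0.0175,-0.11,0,0,-4.2,-0.0245,0.0175,-0.145,0,0,-4.2,-0.0245,0.0175,-0.175,0,0,-4.2,-0.0245,0.0175,-0.193,0,0,-4.2,-0.0245,0.0175,-0.195,0,0,-4.2,-0.0245,0.0175,-0.195,0,0,-4.2]'

```text
clock: 2.55
eef_pos: [473.3, -198.8, 10.8]
eef_rot: [3.142, 0.0, -0.624]
wrist_force: [-0.3, -0.8, 0.6]
finger_gap: 94.0
finger_force: 0.0
```

Call:
jog_arm --plan '[0,0,0,0,0,0,0,0,0,0,0,0,0,0,0,0,0,0,0,0,0,0,0,0,0,0,0,0,0,0,0,0,0,0,0,0,0,0,0,0,0,0,0,0,0,0,0,0]' --claw 0.045 --force 10

```text
clock: 3.35
eef_pos: [473.6, -198.2, 10.6]
eef_rot: [-3.142, -0.0, -0.624]
wrist_force: [-1.6, 1.2, 4.1]
finger_gap: 55.0
finger_force: 10.0
```

Call:
jog_arm --plan '[0.003,-0.0027,0,0,0,0.3,0.0065,-0.006,0,0,0,0.7,0.01,-0.009,0,0,0,1.1,0.0135,-0.012,0,0,0,1.5,0.017,-0.0153,0,0,0,1.9,0.0205,-0.0185,0,0,0,2.3,0.024,-0.0216,0,0,0,2.7,0.0275,-0.0248,0,0,0,3.1,0.031,-0.028,0,0,0,3.5,0.034,-0.0306,0,0,0,3.7,0.034,-0.0306,0,0,0,3.7,0.034,-0.0306,0,0,0,3.7]'

```text
clock: 4.55
eef_pos: [507.8, -228.9, 10.6]
eef_rot: [-3.142, -0.001, -0.559]
wrist_force: [1.8, -0.3, 2.2]
finger_gap: 54.9
finger_force: 10.0
```

```bash
cat > look.py <<'E'
from h import *
import sys
s=manip.read_state(); print(s['clock'],s['eef_pos'],np.degrees(s['eef_rot'][2]),s['wrist_force'].round(1))
y=np.radians(-32);ex=np.array([np.cos(y),np.sin(y)]);ey=np.array([-ex[1],ex[0]]);O=np.array([523.7,-239.1])
lo,hi=float(sys.argv[1]),float(sys.argv[2])
print('tcp bay',(s['eef_pos'][:2]-O)@ex,(s['eef_pos'][:2]-O)@ey)
for n in sys.argv[3:]:
    cm=cal(n); p,d=camera(n); cv2.imwrite(f'pics/{n}_{s["clock"]:.1f}.png',p[...,::-1]); print(f'pics/{n}_{s["clock"]:.1f}.png')
    P=cloud(cm,d); g=p.astype(int); X=(P[...,:2]-O)@ex; Y=(P[...,:2]-O)@ey
    m=(g.max(2)-g.min(2)<45)&(g.max(2)>120)&(X>-60)&(X<103)&(abs(Y)<45)&(P[...,2]>lo)&(P[...,2]<hi)
    k,l,st,c=cv2.connectedComponentsWithStats(m.astype(np.uint8)); i=1+st[1:,4].argmax(); q=l==i
    print(n,st[i],'z',np.median(P[q][:,2]),cv2.minAreaRect(np.c_[X[q],Y[q]].astype(np.float32)))
E
python3 look.py 76 90 scene side wrist
```

```text
4.55 [ 507.81777605 -228.94203289   10.5556952 ] -32.04245898881849 [ 1.8 -0.3  2.2]
tcp bay -18.85179223792937 0.19814823692525346
pics/scene_4.5.png
scene [227 193  13   7  63] z 81.89176749057737 ((-16.509525299072266, -31.6112003326416), (29.383129119873047, 24.740894317626953), 9.997228622436523)
pics/side_4.5.png
side [249 192  10  12  48] z 79.93142273053132 ((-8.719493865966797, -2.1007938385009766), (11.038764953613281, 51.093597412109375), 0.21457378566265106)
pics/wrist_4.5.png
wrist [ 203  289   97   48 4376] z 81.36251297475962 ((-11.881462097167969, 11.32046127319336), (34.16252136230469, 17.242517471313477), 89.72322082519531)
```

Call:
jog_arm --plan '[0.0005,-0.0003,0,0,0,0,0.001,-0.0006,0,0,0,0,0.0013,-0.0008,0,0,0,0,0.0017,-0.0011,0,0,0,0,0.0017,-0.0011,0,0,0,0]'

```text
clock: 5.2
eef_pos: [508.5, -229.4, 10.5]
eef_rot: [3.142, 0.002, -0.559]
wrist_force: [-5.7, 2.9, 7.6]
finger_gap: 55.0
finger_force: 10.0
```

Call:
jog_arm --plan '[0.0004,-0.0003,0,0,0,0,0.0008,-0.0005,0,0,0,0,0.0008,-0.0005,0,0,0,0]'

```text
clock: 5.5
eef_pos: [509.4, -229.9, 10.5]
eef_rot: [3.142, 0.002, -0.559]
wrist_force: [-4.2, 1.7, 7.5]
finger_gap: 54.8
finger_force: 10.0
```

```bash
python3 look.py 76 90 side
```

```text
5.5 [ 509.39845814 -229.89768894   10.4625087 ] -32.03442718317228 [-4.2  1.7  7.5]
tcp bay -17.004877249996238 0.22533983724948792
pics/side_5.5.png
side [249 192  11  13  48] z 79.94192837160602 ((-6.079196453094482, -4.107975006103516), (52.710670471191406, 11.25883674621582), 88.1156997680664)
```

Call:
jog_arm --plan '[0,0,0,0,0,0,0,0,0,0,0,0,0,0,0,0,0,0,0,0,0,0,0,0,0,0,0,0,0,0,0,0,0,0,0,0,0,0,0,0,0,0]' --claw 0.094

```text
clock: 6.25
eef_pos: [510.0, -230.3, 10.4]
eef_rot: [3.142, 0.0, -0.559]
wrist_force: [-0.5, -0.0, 0.1]
finger_gap: 93.8
finger_force: 0.0
```

Call:
jog_arm --plan '[0,0,0.02,0,0,0,0,0,0.05,0,0,0,0,0,0.09,0,0,0,0,0,0.13,0,0,0,-0.01,0.006,0.165,0,0,0,-0.04,0.025,0.165,0,0,0,-0.055,0.034,0.165,0,0,0,-0.055,0.034,0.165,0,0,0,-0.055,0.034,0.165,0,0,0]'

```text
clock: 7.15
eef_pos: [455.5, -196.6, 175.8]
eef_rot: [-3.142, -0.001, -0.559]
wrist_force: [0.5, -0.5, 0.1]
finger_gap: 93.9
finger_force: 0.0
```

```bash
python3 look.py 76 90 side wrist
```

```text
7.15 [ 455.45161928 -196.57810908  175.77548851] -32.03863983079567 [ 0.5 -0.5  0.1]
tcp bay -80.4110784858985 -0.10552305656345964
pics/side_7.2.png
side [238 190  22  14 189] z 79.99035532334472 ((-18.229900360107422, -2.8818607330322266), (32.18091583251953, 57.16371536254883), 0.15759049355983734)
pics/wrist_7.2.png
wrist [ 244  112   73   43 2984] z 81.54500779561351 ((-19.71710777282715, 0.8893241882324219), (54.86566925048828, 31.589885711669922), 89.97684478759766)
```

View pics/wrist_7.2.png

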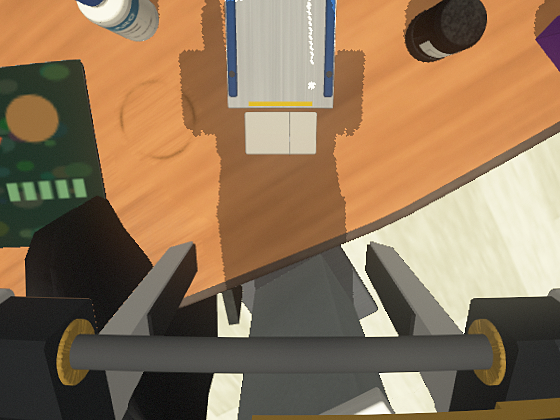

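Run:
```python
from h import *
p=cv2.imread('pics/side_7.2.png'); cv2.imwrite('pics/sz.png',cv2.resize(p[180:260,215:315],None,fx=6,fy=6,interpolation=cv2.INTER_CUBIC))
```

```text
(no output)
```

View pics/sz.png

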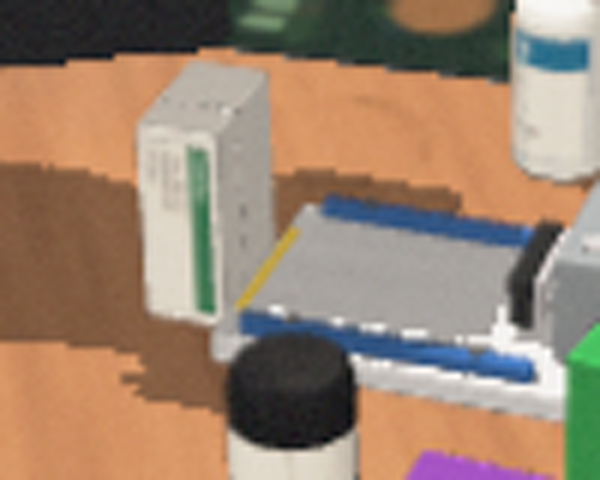

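The wrist view shows the box square in front of the step: top front edge at row 112, plate edge at row 107. The side crop shows it at or nearly at the step. I'll quantify the gap.

Run:
```python
from h import *
y=np.radians(-32);ex=np.array([np.cos(y),np.sin(y)]);O=np.array([523.7,-239.1])
cm=cal('wrist'); g=cv2.imread('pics/wrist_7.2.png').astype(int)
print(np.c_[np.arange(98,120),g[98:120,255:305].mean(1).round(),np.arange(145,167),g[145:167,255:280].mean(1).round()])
for r,z in ((107.5,12),(108.5,12),(111.5,82),(112.5,82),(154.5,82)): print(r,z,(onz(cm,[[280,r]],z)[:,:2]-O)@ex)
```

```text
[[ 98. 175. 189. 193. 145. 180. 203. 213.]
 [ 99. 177. 189. 193. 146. 179. 202. 213.]
 [100. 187. 190. 191. 147. 180. 202. 213.]
 [101. 126. 189. 208. 148. 180. 202. 212.]
 [102.  52. 189. 225. 149. 180. 202. 212.]
 [103.  44. 188. 224. 150. 180. 203. 211.]
 [104.  44. 189. 224. 151. 181. 204. 213.]
 [105.  28. 190. 229. 152. 184. 206. 214.]
 [106. 199. 198. 199. 153. 162. 183. 192.]
 [107. 164. 169. 166. 154.  97. 123. 150.]
 [108.  70.  97. 130. 155.  59.  98. 147.]
 [109.  69. 106. 151. 156.  66. 103. 149.]
 [110.  67. 104. 150. 157.  67. 105. 151.]
 [111.  68.  99. 134. 158.  67. 105. 151.]
 [112. 185. 204. 208. 159.  67. 105. 151.]
 [113. 184. 206. 214. 160.  67. 105. 151.]
 [114. 182. 205. 213. 161.  67. 105. 152.]
 [115. 181. 203. 212. 162.  67. 105. 152.]
 [116. 181. 203. 212. 163.  67. 105. 152.]
 [117. 181. 204. 212. 164.  68. 106. 152.]
 [118. 181. 203. 212. 165.  67. 105. 152.]
 [119. 181. 203. 212. 166.  67. 105. 152.]]
107.5 12 [-0.12241145]
108.5 12 [-1.03941854]
111.5 82 [-3.61736978]
112.5 82 [-4.35017929]
154.5 82 [-35.96352076]
```

A ~3 mm gap remains, so the earlier force was desk friction. I'll regrip and go on.

Call:
jog_arm --plan '[0.026,-0.016,0,0,0,0,0.0515,-0.0322,-0.01,0,0,0,0.0515,-0.0322,-0.045,0,0,0,0.0515,-0.0322,-0.085,0,0,0,0.0515,-0.0322,-0.12,0,0,0,0.0515,-0.0322,-0.15,0,0,0,0.0515,-0.0322,-0.164,0,0,0,0.0515,-0.0322,-0.164,0,0,0]'

```text
clock: 8.05
eef_pos: [506.0, -228.3, 9.7]
eef_rot: [3.141, 0.003, -0.559]
wrist_force: [0.5, -0.1, -0.0]
finger_gap: 94.1
finger_force: 0.0
```

Call:
jog_arm --plan '[0,0,0,0,0,0,0,0,0,0,0,0,0,0,0,0,0,0,0,0,0,0,0,0,0,0,0,0,0,0,0,0,0,0,0,0,0,0,0,0,0,0,0,0,0,0,0,0]' --claw 0.045 --force 10

```text
clock: 8.85
eef_pos: [506.7, -228.6, 11.8]
eef_rot: [-3.142, -0.0, -0.559]
wrist_force: [-1.1, 2.0, 5.2]
finger_gap: 54.9
finger_force: 10.0
```

Call:
jog_arm --plan '[0.0004,-0.0003,0,0,0,0,0.0008,-0.0005,0,0,0,0,0.0013,-0.0008,0,0,0,0,0.0017,-0.0011,0,0,0,0,0.0017,-0.0011,0,0,0,0]'

```text
clock: 9.35
eef_pos: [507.9, -229.4, 11.7]
eef_rot: [3.142, 0.001, -0.559]
wrist_force: [-4.7, 2.9, 7.5]
finger_gap: 54.8
finger_force: 10.0
```

Call:
jog_arm --plan '[0.0004,-0.0003,0,0,0,0,0.0008,-0.0005,0,0,0,0,0.0008,-0.0005,0,0,0,0]'

```text
clock: 9.65
eef_pos: [508.7, -229.9, 11.7]
eef_rot: [3.142, 0.001, -0.559]
wrist_force: [-3.9, 2.7, 7.2]
finger_gap: 55.1
finger_force: 10.0
```

Call:
jog_arm --plan '[0.0004,-0.0003,0,0,0,0,0.0008,-0.0005,0,0,0,0,0.0008,-0.0005,0,0,0,0]'

```text
clock: 9.95
eef_pos: [509.6, -230.4, 11.7]
eef_rot: [3.142, 0.001, -0.559]
wrist_force: [-4.4, 3.1, 6.5]
finger_gap: 55.2
finger_force: 10.0
```

Call:
jog_arm --plan '[0.0004,-0.0003,0,0,0,0,0.0008,-0.0005,0,0,0,0,0.0008,-0.0005,0,0,0,0]'

```text
clock: 10.25
eef_pos: [510.3, -230.9, 11.7]
eef_rot: [3.142, 0.001, -0.559]
wrist_force: [-4.7, 2.8, 7.5]
finger_gap: 55.2
finger_force: 10.0
```

Call:
jog_arm --plan '[0.0004,-0.0003,0,0,0,0,0.0008,-0.0005,0,0,0,0,0.0008,-0.0005,0,0,0,0]'

```text
clock: 10.55
eef_pos: [511.0, -231.3, 11.6]
eef_rot: [3.142, 0.001, -0.559]
wrist_force: [-5.7, 3.7, 7.6]
finger_gap: 54.5
finger_force: 10.0
```

Call:
jog_arm --plan '[0.0004,-0.0003,0,0,0,0,0.0008,-0.0005,0,0,0,0,0.0008,-0.0005,0,0,0,0]' --force 20

```text
clock: 10.85
eef_pos: [511.1, -231.4, 11.7]
eef_rot: [3.141, 0.004, -0.559]
wrist_force: [-10.6, 7.1, 13.5]
finger_gap: 55.1
finger_force: 20.0
```

Call:
jog_arm --plan '[0,0,0,0,0,0,0,0,0,0,0,0,0,0,0,0,0,0,0,0,0,0,0,0,0,0,0,0,0,0,0,0,0,0,0,0]' --claw 0.094

```text
clock: 11.45
eef_pos: [512.3, -232.2, 11.4]
eef_rot: [-3.142, 0.0, -0.559]
wrist_force: [-0.5, -0.1, -0.8]
finger_gap: 93.7
finger_force: 0.0
```

Call:
jog_arm --plan '[0,0,0.02,0,0,0,0,0,0.05,0,0,0,0,0,0.09,0,0,0,0,0,0.13,0,0,0,-0.01,0.006,0.165,0,0,0,-0.04,0.025,0.165,0,0,0,-0.055,0.034,0.165,0,0,0,-0.055,0.034,0.165,0,0,0,-0.055,0.034,0.165,0,0,0]'

```text
clock: 12.35
eef_pos: [457.6, -198.4, 176.7]
eef_rot: [-3.142, -0.001, -0.559]
wrist_force: [-0.1, 0.3, 0.2]
finger_gap: 93.8
finger_force: 0.0
```

```bash
python3 look.py 76 90 side wrist
python3 - <<'E'
from h import *
import glob
y=np.radians(-32);ex=np.array([np.cos(y),np.sin(y)]);O=np.array([523.7,-239.1])
f=sorted(glob.glob('pics/wrist_1*.png'))[-1]
cm=cal('wrist'); g=cv2.imread(f).astype(int)
print(np.c_[np.arange(90,170),g[90:170,255:280].mean(1).round()][np.r_[0:35,50:75]].astype(int).tolist())
for r,z in ((100,12),(110,12),(100,82),(110,82)): print(r,z,(onz(cm,[[280,r]],z)[:,:2]-O)@ex)
E
```

```text
12.35 [ 457.64659069 -198.36833619  176.74070078] -32.03621937859286 [-0.1  0.3  0.2]
tcp bay -77.60096132258391 -0.4605641142222526
pics/side_12.3.png
side [239 191  22  14 188] z 80.2838488399276 ((-15.210750579833984, -3.7783870697021484), (54.710601806640625, 32.41474914550781), 88.37977600097656)
pics/wrist_12.3.png
wrist [ 245  112   72   42 2978] z 81.56501210539 ((-16.691482543945312, 0.47890663146972656), (54.85466003417969, 31.251953125), 89.90657043457031)
[[90, 175, 189, 192], [91, 175, 189, 192], [92, 175, 189, 192], [93, 175, 189, 193], [94, 176, 190, 193], [95, 175, 189, 193], [96, 175, 189, 193], [97, 176, 189, 193], [98, 176, 190, 193], [99, 176, 190, 193], [100, 176, 190, 194], [101, 176, 190, 193], [102, 177, 190, 193], [103, 185, 190, 192], [104, 150, 190, 201], [105, 51, 189, 226], [106, 44, 189, 224], [107, 45, 188, 224], [108, 28, 189, 229], [109, 205, 199, 198], [110, 161, 168, 169], [111, 74, 92, 109], [112, 196, 219, 227], [113, 185, 208, 216], [114, 182, 205, 213], [115, 182, 205, 213], [116, 182, 204, 213], [117, 182, 204, 213], [118, 182, 204, 213], [119, 182, 205, 213], [120, 182, 204, 213], [121, 182, 204, 213], [122, 182, 204, 213], [123, 182, 204, 213], [124, 182, 204, 213], [140, 180, 203, 213], [141, 180, 203, 213], [142, 180, 203, 213], [143, 180, 203, 213], [144, 180, 203, 213], [145, 179, 202, 213], [146, 180, 203, 213], [147, 180, 203, 213], [148, 180, 203, 212], [149, 180, 202, 212], [150, 179, 202, 211], [151, 184, 207, 216], [152, 180, 203, 210], [153, 133, 152, 165], [154, 56, 90, 132], [155, 64, 101, 147], [156, 66, 103, 148], [157, 66, 103, 148], [158, 67, 103, 149], [159, 67, 104, 150], [160, 67, 104, 150], [161, 67, 105, 151], [162, 67, 105, 151], [163, 66, 104, 151], [164, 67, 105, 152]]
100 12 [9.57238184]
110 12 [0.40735064]
100 82 [7.59985698]
110 82 [0.304601]
```

Touching the step now: centre -16.7 mm, y 0.5 mm, square. Next, close the fingers partly and tip the box from high behind.

Call:
jog_arm --plan '[0,0,-0.03,0,0,0,0,0,-0.06,0,0,0,0,0,-0.09,0,0,0,0.008,-0.005,-0.113,0,0,0,0.016,-0.01,-0.113,0,0,0,0.024,-0.015,-0.113,0,0,0,0.0255,-0.016,-0.113,0,0,0,0.0255,-0.016,-0.113,0,0,0]' --claw 0.025

```text
clock: 13.25
eef_pos: [483.4, -214.5, 64.4]
eef_rot: [-3.141, -0.002, -0.559]
wrist_force: [-0.3, 0.1, -0.2]
finger_gap: 33.5
finger_force: 0.0
```

Call:
jog_arm --plan '[0.0017,-0.0011,0,0,0,0,0.0034,-0.0021,0,0,0,0,0.0051,-0.0032,0,0,0,0,0.0068,-0.0042,0,0,0,0,0.0085,-0.0053,0,0,0,0,0.0102,-0.0064,0,0,0,0,0.0119,-0.0074,0,0,0,0,0.0136,-0.0085,0,0,0,0,0.0153,-0.0095,0,0,0,0]'

```text
clock: 14.15
eef_pos: [498.2, -223.8, 63.5]
eef_rot: [-3.142, -0.0, -0.559]
wrist_force: [-0.6, 0.6, 1.3]
finger_gap: 25.0
finger_force: 0.6
```

Call:
jog_arm --plan '[0.0017,-0.0011,0,0,0,0,0.0034,-0.0021,0,0,0,0,0.0051,-0.0032,0,0,0,0,0.0068,-0.0042,0,0,0,0,0.0085,-0.0053,0,0,0,0,0.0102,-0.0064,0,0,0,0,0.0119,-0.0074,0,0,0,0,0.0136,-0.0085,0,0,0,0,0.0136,-0.0085,0,0,0,0,0.0136,-0.0085,0,0,0,0,0.0136,-0.0085,0,0,0,0]'

```text
clock: 15.25
eef_pos: [511.6, -232.1, 63.4]
eef_rot: [3.142, 0.0, -0.559]
wrist_force: [-0.4, 0.3, 0.5]
finger_gap: 25.0
finger_force: 0.0
```

```bash
python3 look.py 40 50 side scene
python3 - <<'E'
import cv2,glob,os
f=max(glob.glob('pics/side_*.png'),key=os.path.getmtime); p=cv2.imread(f)
cv2.imwrite('pics/sz2.png',cv2.resize(p[160:270,205:345],None,fx=5,fy=5,interpolation=cv2.INTER_CUBIC))
E
```

```text
15.25 [ 511.58190857 -232.10115152   63.41411435] -32.035249043632625 [-0.4  0.3  0.5]
tcp bay -13.985548998548293 -0.4862499656986748
pics/side_15.2.png
side [241 205  43  18 432] z 42.55579441197909 ((13.060096740722656, -3.2354888916015625), (81.52022552490234, 56.908836364746094), 0.07954080402851105)
pics/scene_15.2.png
scene [230 201  34  11 341] z 44.05026508043824 ((12.8896484375, -4.930912017822266), (56.00584411621094, 79.2766342163086), 89.6253433227539)
```

View pics/sz2.png

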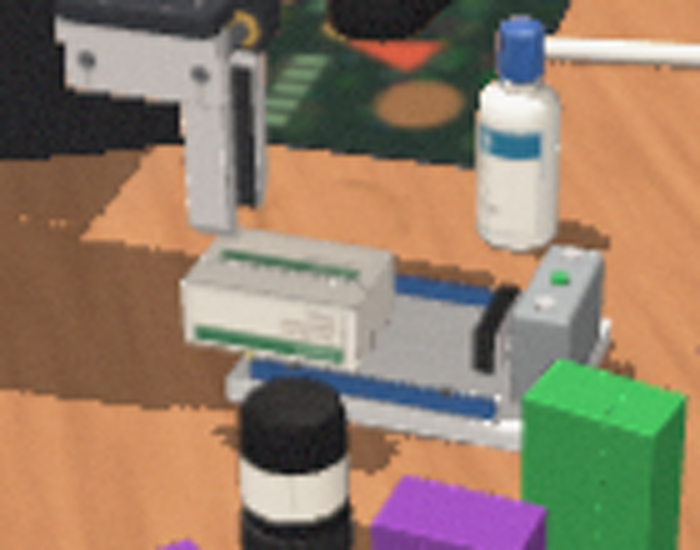

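The box lies flat and square between the rims (about (290,300) in the crop), rear end near bay x = -28, bumper ahead. Now I'll go behind it and push along.

Call:
jog_arm --plan '[-0.015,0.0095,0,0,0,0,-0.032,0.02,0,0,0,0,-0.032,0.02,-0.015,0,0,0,-0.032,0.02,-0.03,0,0,0,-0.032,0.02,-0.0425,0,0,0,-0.032,0.02,-0.0425,0,0,0,-0.032,0.02,-0.0425,0,0,0]'

```text
clock: 16.05
eef_pos: [479.7, -212.2, 21.1]
eef_rot: [3.142, 0.0, -0.559]
wrist_force: [0.2, 0.7, 0.1]
finger_gap: 25.2
finger_force: 0.0
```

Call:
jog_arm --plan '[0.0017,-0.0011,0,0,0,0,0.0034,-0.0021,0,0,0,0,0.0051,-0.0032,0,0,0,0,0.0068,-0.0042,0,0,0,0,0.0085,-0.0053,0,0,0,0,0.0102,-0.0064,0,0,0,0,0.0119,-0.0074,0,0,0,0,0.0136,-0.0085,0,0,0,0,0.0153,-0.0095,0,0,0,0,0.017,-0.0106,0,0,0,0,0.0187,-0.0117,0,0,0,0,0.0204,-0.0127,0,0,0,0,0.0221,-0.0138,0,0,0,0,0.0238,-0.0148,0,0,0,0,0.0255,-0.0159,0,0,0,0]'

```text
clock: 17.55
eef_pos: [505.3, -228.1, 20.9]
eef_rot: [-3.142, -0.0, -0.559]
wrist_force: [-1.1, 1.4, 0.5]
finger_gap: 24.7
finger_force: 0.8
```

Call:
jog_arm --plan '[0.0017,-0.0011,0,0,0,0,0.0034,-0.0021,0,0,0,0,0.0051,-0.0032,0,0,0,0,0.0068,-0.0042,0,0,0,0,0.0085,-0.0053,0,0,0,0,0.0102,-0.0064,0,0,0,0,0.0119,-0.0074,0,0,0,0,0.0136,-0.0085,0,0,0,0,0.0153,-0.0095,0,0,0,0,0.017,-0.0106,0,0,0,0,0.017,-0.0106,0,0,0,0]'

```text
clock: 18.65
eef_pos: [522.4, -238.8, 21.0]
eef_rot: [-3.142, -0.0, -0.559]
wrist_force: [-0.4, -0.4, -0.5]
finger_gap: 24.9
finger_force: 0.0
```

```bash
python3 look.py 40 50 side scene
```

```text
18.65 [ 522.42286891 -238.8339019    20.99084508] -32.0394895627388 [-0.4 -0.4 -0.5]
tcp bay -1.2240791007839567 -0.4511123819588909
pics/side_18.6.png
side [248 205  51  20 497] z 42.649363610365185 ((39.55642318725586, -3.0586986541748047), (56.75938415527344, 101.51752471923828), 88.31063079833984)
pics/scene_18.6.png
scene [237 200  42  12 368] z 44.019636963464706 ((39.46501922607422, -2.225759506225586), (99.24773406982422, 58.67194366455078), 0.3181843161582947)
```

Call:
jog_arm --plan '[0.0008,-0.0005,0,0,0,0,0.0017,-0.0011,0,0,0,0,0.0025,-0.0016,0,0,0,0,0.0034,-0.0021,0,0,0,0,0.0042,-0.0026,0,0,0,0,0.0042,-0.0026,0,0,0,0]'

```text
clock: 19.35
eef_pos: [526.5, -241.3, 20.9]
eef_rot: [-3.142, -0.0, -0.559]
wrist_force: [0.5, 0.1, 0.2]
finger_gap: 25.0
finger_force: 0.2
```

Call:
jog_arm --plan '[0.0008,-0.0005,0,0,0,0,0.0017,-0.0011,0,0,0,0,0.0025,-0.0016,0,0,0,0,0.0025,-0.0016,0,0,0,0]'

```text
clock: 19.75
eef_pos: [529.0, -242.9, 20.9]
eef_rot: [-3.142, -0.0, -0.559]
wrist_force: [-0.4, 0.4, -0.1]
finger_gap: 24.8
finger_force: 0.1
```

Call:
jog_arm --plan '[0.0004,-0.0003,0,0,0,0,0.0008,-0.0005,0,0,0,0,0.0013,-0.0008,0,0,0,0,0.0017,-0.0011,0,0,0,0,0.0017,-0.0011,0,0,0,0]'

```text
clock: 20.25
eef_pos: [530.6, -244.0, 20.9]
eef_rot: [-3.142, -0.0, -0.559]
wrist_force: [-1.4, 0.4, -0.7]
finger_gap: 25.1
finger_force: 0.2
```

Call:
jog_arm --plan '[0.0004,-0.0003,0,0,0,0,0.0008,-0.0005,0,0,0,0,0.0013,-0.0008,0,0,0,0,0.0013,-0.0008,0,0,0,0]'

```text
clock: 20.65
eef_pos: [532.0, -244.8, 21.0]
eef_rot: [-3.142, -0.0, -0.559]
wrist_force: [-0.6, 0.4, 0.5]
finger_gap: 25.0
finger_force: 0.2
```

Call:
jog_arm --plan '[0.0004,-0.0003,0,0,0,0,0.0008,-0.0005,0,0,0,0,0.0013,-0.0008,0,0,0,0,0.0013,-0.0008,0,0,0,0]'

```text
clock: 21.05
eef_pos: [533.2, -245.6, 21.0]
eef_rot: [-3.142, -0.0, -0.559]
wrist_force: [-0.1, 0.3, 0.1]
finger_gap: 24.8
finger_force: 0.2
```

Call:
jog_arm --plan '[0.0004,-0.0003,0,0,0,0,0.0008,-0.0005,0,0,0,0,0.0008,-0.0005,0,0,0,0]'

```text
clock: 21.35
eef_pos: [534.0, -246.1, 21.0]
eef_rot: [3.142, -0.0, -0.559]
wrist_force: [0.0, 0.5, -1.0]
finger_gap: 25.0
finger_force: 0.3
```

Call:
jog_arm --plan '[0.0004,-0.0003,0,0,0,0,0.0008,-0.0005,0,0,0,0,0.0008,-0.0005,0,0,0,0]'

```text
clock: 21.65
eef_pos: [534.8, -246.6, 21.0]
eef_rot: [-3.142, -0.0, -0.559]
wrist_force: [-0.4, -0.3, -0.5]
finger_gap: 24.9
finger_force: 0.3
```

Call:
jog_arm --plan '[0.0004,-0.0003,0,0,0,0,0.0008,-0.0005,0,0,0,0,0.0008,-0.0005,0,0,0,0]'

```text
clock: 21.95
eef_pos: [535.2, -246.8, 21.0]
eef_rot: [3.142, 0.001, -0.559]
wrist_force: [-3.7, 3.1, 2.9]
finger_gap: 25.1
finger_force: 2.6
```

Call:
jog_arm --plan '[0.0004,-0.0003,0,0,0,0,0.0008,-0.0005,0,0,0,0,0.0008,-0.0005,0,0,0,0]'

```text
clock: 22.25
eef_pos: [535.7, -247.1, 21.0]
eef_rot: [3.142, 0.002, -0.559]
wrist_force: [-7.1, 4.5, 5.1]
finger_gap: 24.7
finger_force: 4.3
```

Call:
jog_arm --plan '[0.0004,-0.0003,0,0,0,0,0.0008,-0.0005,0,0,0,0,0.0008,-0.0005,0,0,0,0]'

```text
clock: 22.55
eef_pos: [536.2, -247.4, 21.0]
eef_rot: [3.141, 0.003, -0.559]
wrist_force: [-9.3, 6.8, 7.5]
finger_gap: 25.0
finger_force: 5.9
```

Call:
jog_arm --plan '[0.0001,-0.0001,0,0,0,0,0.0002,-0.0001,0,0,0,0,0.0002,-0.0001,0,0,0,0,0.0002,-0.0001,0,0,0,0]'

```text
clock: 22.95
eef_pos: [536.3, -247.4, 20.9]
eef_rot: [3.141, 0.003, -0.559]
wrist_force: [-10.8, 6.3, 9.1]
finger_gap: 25.0
finger_force: 6.4
```

The tool presses the box down ~9 N, so plate friction takes part of the push. I'll lift slightly to unload it.

Call:
jog_arm --plan '[0,0,0.0002,0,0,0,0,0,0.0004,0,0,0,0,0,0.0004,0,0,0]'

```text
clock: 23.25
eef_pos: [536.2, -247.4, 21.0]
eef_rot: [3.141, 0.003, -0.559]
wrist_force: [-9.1, 5.2, 4.0]
finger_gap: 25.1
finger_force: 5.1
```

Call:
jog_arm --plan '[0,0,0.0002,0,0,0,0,0,0.0004,0,0,0,0,0,0.0004,0,0,0]'

```text
clock: 23.55
eef_pos: [536.3, -247.5, 21.1]
eef_rot: [3.141, 0.003, -0.559]
wrist_force: [-6.6, 4.6, -1.0]
finger_gap: 24.9
finger_force: 4.1
```

Call:
jog_arm --plan '[0.0004,-0.0003,0.0001,0,0,0,0.0008,-0.0005,0.0002,0,0,0,0.001,-0.0006,0.0002,0,0,0,0.001,-0.0006,0.0002,0,0,0]'

```text
clock: 23.95
eef_pos: [536.8, -247.8, 21.1]
eef_rot: [3.141, 0.005, -0.559]
wrist_force: [-9.1, 5.8, 1.6]
finger_gap: 25.1
finger_force: 5.5
```

Call:
jog_arm --plan '[0.0003,-0.0002,0.0002,0,0,0,0.0006,-0.0004,0.0003,0,0,0,0.0006,-0.0004,0.0003,0,0,0,0.0006,-0.0004,0.0003,0,0,0]'

```text
clock: 24.35
eef_pos: [537.2, -248.1, 21.2]
eef_rot: [3.141, 0.005, -0.559]
wrist_force: [-11.0, 7.1, 1.0]
finger_gap: 24.8
finger_force: 6.2
```

Call:
jog_arm --plan '[0,0,0,0,0,0,0,0,0,0,0,0,0,0,0,0,0,0,0,0,0,0,0,0,0,0,0,0,0,0,0,0,0,0,0,0,0,0,0,0,0,0,0,0,0,0,0,0,0,0,0,0,0,0,0,0,0,0,0,0]'

```text
clock: 25.35
eef_pos: [537.2, -248.1, 21.2]
eef_rot: [3.141, 0.005, -0.559]
wrist_force: [-11.0, 6.1, 1.6]
finger_gap: 25.1
finger_force: 6.2
```

Call:
jog_arm --plan '[-0.0008,0.0005,0,0,0,0,-0.0017,0.0011,0,0,0,0,-0.0025,0.0016,0,0,0,0,-0.0034,0.0021,0,0,0,0,-0.0051,0.0032,0,0,0,0,-0.0085,0.0053,0,0,0,0,-0.017,0.0106,0,0,0,0,-0.0255,0.0159,0.005,0,0,0,-0.034,0.0212,0.03,0,0,0,-0.042,0.0265,0.06,0,0,0,-0.05,0.031,0.09,0,0,0,-0.055,0.034,0.12,0,0,0,-0.055,0.034,0.15,0,0,0,-0.055,0.034,0.15,0,0,0,-0.055,0.034,0.15,0,0,0]'

```text
clock: 26.85
eef_pos: [483.9, -215.1, 172.8]
eef_rot: [-3.141, -0.002, -0.559]
wrist_force: [-0.7, 1.2, -0.8]
finger_gap: 25.1
finger_force: 0.0
```

```bash
python3 look.py 40 50 side wrist
```

```text
26.85 [ 483.87938213 -215.09819101  172.75236785] -32.03655705145417 [-0.7  1.2 -0.8]
tcp bay -46.488820133928165 -0.7470241073484578
pics/side_26.9.png
side [263 209  41  18 446] z 42.55311396021938 ((62.809207916259766, -3.1013965606689453), (56.651100158691406, 80.70838165283203), 89.61454772949219)
pics/wrist_26.9.png
wrist [ 246   18   69  104 6075] z 43.685297229078174 ((62.44533157348633, 0.337127685546875), (55.62371063232422, 81.18374633789062), 89.52699279785156)
```

```bash
ls -t pics | head -2; cp $(ls -t pics/wrist_*.png | head -1) pics/last.png
```

```text
wrist_26.9.png
side_26.9.png
```

View pics/last.png

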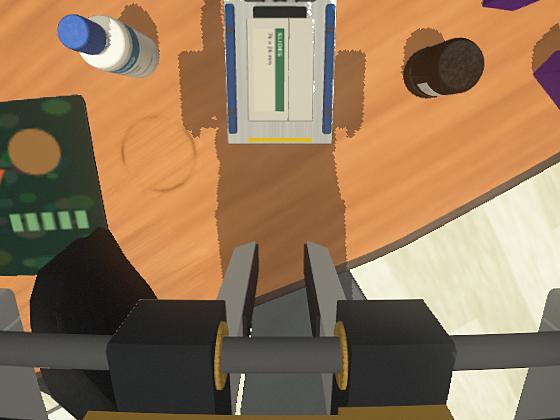

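The final wrist view shows the box flat and square at (280,65) between the rims, its front against the pad at row ~18. The bottle and can are where they were.

```bash
python3 -c "
from cell import manip; print(manip.sign_off())"
```

```text
the job is handed in; nothing more can be done
None
```

The slide box was slid square to the step, tipped flat between the rims, pushed to the bumper, pressed for about 1 s (12.6–13.1 N at the wrist, an estimated 12 N on the bumper) and released; the job is handed in, with no verdict returned.

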